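Zero the litre dial, refit the press tap's knob and hold the tap open

TASK

The water is still off and I am about to measure what this press tap delivers: first turn the reset knob of the litre dial back to its zero stop, then take the loose tap knob from the ledge and fit it on the D-shaped tap spindle, flat to flat and fully home. Press the knob all the way down to open the tap and finish like that, still holding it pressed so I can turn the water on. Leave the lota, soap dish, brush cup and bucket lid where they are.

Things in the scene. Friction and masses are not known exactly. Their poses are not given: they have to be found in the camera images.
- tapset: fixed fitting: chrome pillar tap (axis at its y = +100 mm, head 42 mm across, top 147 mm above the ledge, spout towards +x reaching 125 mm, up to 130 mm high), joined by a low pipe along y (pipe axis 36 mm up) to a round brass water meter (axis at y = -100 mm, 86 mm across, glass 69 mm above the ledge). Origin on the ledge midway between the two axes, z up.
- reset_grip (a point): reset knob on the middle of the meter's glass: black upright bar 30 mm long (its x), 10 mm thick (its y), 24 mm tall, on a round foot 22 mm across, 5 mm high. Point: the bar's centre, on the turning axis, 12 mm below the bar's top and 17 mm above the glass. Axes turn with the knob, z up; the pointer under the glass lies along +x.
- litre_reset (a joint): angle of reset knob and pointer (rad): 0 at the firm zero stop (pointer beside the little pin), growing clockwise seen from above, so zeroing turns it counterclockwise; starts between 0.7 and 1.4. Light friction (0.04 N m), stays where left.
- tap_knob_mid (a point): loose metal tap knob, about 90 g, upright on the ledge: round skirt 46 mm across, 22 mm high, on it a straight grip bar 38 mm long (its x), 14 mm thick (its y), 24 mm high; total height 46 mm. A pointed nose low on the skirt, out to 31 mm from the axis, shows +x. Point: on the knob's axis, half-way up, 23 mm above the underside, 1 mm above the skirt's top; z up.
- knob_bore (a point): mouth of the tap knob's blind D-shaped bore, at the centre of its underside: 16 mm across, 19 mm deep, flat on the nose (+x) side, 4.5 mm from the axis, so a loose fit on the spindle (about 1 mm all round). Axes as the knob's, z up. On the fitted knob this point meets the spindle's shoulder point, x to x.
- spindle_shoulder (a point): tap spindle, upright on the tap's axis: brass D-shaft 14 mm across, 18 mm long above a round shoulder 21 mm across; tip bevelled (2.5 mm); flat on its +x side, 3.5 mm from the axis. Point: on the axis at the shoulder, where the underside of the fully fitted knob rests; x out of the flat, z up; moves down with the spindle. Can be turned but is stiff (0.2 N m), stays put.
- spindle (a joint): how far the tap spindle is pressed down, in m: 0 up (tap shut), 0.008 fully down (tap open, hard stop). A return spring pushes it up with about 5 N at the top and 10 N at the bottom.
- lota: bystander: squat steel water pot, 98 mm across, 72 mm high, under the tap's spout; origin under its centre
- soap_dish: bystander: round green ceramic soap dish with a bar of soap, 100 mm across, 29 mm high; origin under its centre
- brush_cup: bystander: steel cup 74 mm across, 90 mm high, with two toothbrushes rising to about 180 mm; origin under its centre
- bucket_lid: bystander: orange plastic bucket lid lying flat, 246 mm across, 31 mm high with its handle; origin under its centre
Things that resemble listed ones, but are neither listed nor needed, are in the scene too. What is shaped like the part that bears tap_knob_mid but turquoise or yellow is not meant.

How it is judged:
By the outcome, as a careful person would: the job done as asked, in the order asked, and still so for the second after the job is handed in, while the arm keeps its last pose, push and grip.
It also fails if it takes over 58 s, if anything falls off the work surface, if the arm or the gripper's body presses on something with over 40 N, if the wrist force passes 120 N, or if a joint passes its speed limit or range.

ROBOT

A 6-joint arm with a two-finger parallel gripper is mounted at the origin on the work surface. World frame = base frame: x ahead of the robot, y to its left, z up, the work surface at z = 0. Lengths are in m, angles in degrees, forces in N, time in s.
With the tool pointing down it reaches from about 0.4 to 0.825 m from the base axis. Payload 7 kg.
Tool frame: the origin (TCP) lies midway between the tips of the shut fingers; the grasp point (between the pads) lies r.tcp_to_grasp behind it (r.tcp_to_grasp is the distance from the TCP to the grasp point, in m); x points along the fingers, y is the direction in which the jaws open and shut, and the axes are right-handed (so a half turn about x gives the same grasp; the last joint's range is limited). The gripper opens to 88 mm and grips with 3 to 60 N. Pads are 19 mm wide; open, the fingers measure 130 mm over their backs; the gripper's body (78 mm by 193 mm) begins 47 mm behind the grasp point.
Start: joints at [93.684, 20.546, 0.682, 0, -70.136, -16.507], TCP at [0.15, 0.658, 0.227] pointing down, gripper open.
Joint ranges: [-176.03, 176.03], [-82.01, 121.73], [-58.28, 71.71], [-173.87, 95.51], [-174.79, -0.11], [-173.66, 173.66]. Speed limits (degrees/s): [136.94, 136.94, 172.46, 180, 180, 180].

INTERFACE

Orientations are given as [roll, pitch, yaw] about the fixed x, y, z axes, in that order (R = Rz(yaw) Ry(pitch) Rx(roll)).
In Python, from plant import r gives the robot as it stands.
- The arm moves only by the tool carry_out, never from a script. Its argument "moves" is a list of rows, each a list of 7 numbers: the shift along the world's x, y, z in mm, then the turn, a rotation vector about the world's x, y, z in rad, then the opening in per cent of the stroke, from 0 (shut) to 100 (fully open). In form: [[x, y, z, wx, wy, wz, claw], ...]. A call has 1 to 5 rows; each row is the pose to reach, as a shift and turn from the pose commanded when the call began; what a row does not reach only later rows make up. A row lasts 1/10 s, in which the tool goes at most 50 mm and 8.59 degrees, less where a joint would pass 70% of its speed; a pose out of reach is approached as far as the arm can. A call with a gripper value outside its range is refused whole. The fingers move at their own pace and stop on an object; "squeeze" is the grip in N (left out, the last holds). Time passes only in rows, so rows that repeat a pose let the fingers close. It gives the time, the measured TCP pose, the force and the opening at its end, in the units of the state.
- r.get_state(): the state, without advancing time (a new reading comes with each control period).
- r.capture(name): name is "side" or "top"; returns the picture (384x512x3 uint8, blue, green, red); there is no depth.
- r.camera_params(name): a dict with "K" (3x3 intrinsics, pixels), "rvec" (rotation vector, rad) and "tvec" (3), from world to camera coordinates, as OpenCV has them. Camera axes: x right, y down, z forward; pixel columns grow to the right and rows downward; lengths in m; the calibration is good to about 2 mm. A picture is of the moment at which its call begins. camera_params takes no time and is no camera call.
- r.close_job(): hands the job in, once; it reports no verdict.
The state is a dict: "time_s": time; "joints": joint angles; "qd": joint speeds; "joint_torque": joint torques, N m; "tcp_pos": TCP position; "eef_rot": TCP orientation; "contact_force": force on the tool from outside, world axes, zero at the start; "moment": the same for the moment, N m; "gripper_width": finger opening in m.
Only numpy, scipy, OpenCV 4.12 (cv2) and the standard library are available. Lean on these libraries where they do the work, as an engineer would, in place of code of your own. Each camera call takes 0.05 s, during which the arm holds its last target. There are 200 camera calls.

## Working session

There is one attempt and no reset: what is moved stays moved. The work goes in short steps, Python scripts to look and compute and a tool call to move; the robot and the scene stay as the last step left them, time stands still between calls to the robot, and variables do not carry over. Pictures are saved under pics/ and viewed, about 8 in all and at most 12, crops included, and the job is handed in when it is done.

Besides the shell and the picture viewer there is one more tool, called after "Call:" in YAML: its name, and indented under it one key for each argument. carry_out: Moves the arm, as the interface text tells. Its arguments: {"type":"object","properties":{"moves":{"type":"array"},"squeeze":{"type":"number"}},"required":["moves"]}

```bash
mkdir -p pics; ls
python3 - <<'E'
from plant import r
import cv2,numpy as np
for n in ("top","side"):
    im=r.capture(n); cv2.imwrite(f"pics/{n}0.png",cv2.resize(im,(800,600),interpolation=cv2.INTER_CUBIC)); cv2.imwrite(f"pics/{n}0raw.png",im)
    p=r.camera_params(n);R=cv2.Rodrigues(np.array(p["rvec"]))[0]
    print(n,np.round(p["K"],1).tolist(),(-R.T@np.array(p["tvec"]).ravel()).round(3),R.round(3).tolist())
print(r.get_state(),r.tcp_to_grasp)
E
```

```text
pics
top [[420.9, 0.0, 255.8], [0.0, 420.9, 191.4], [0.0, 0.0, 1.0]] [ 0.347 -0.018  1.378] [[0.0, -1.0, 0.004], [-0.987, -0.001, -0.163], [0.163, -0.004, -0.987]]
side [[350.5, 0.0, 255.6], [0.0, 350.5, 188.1], [0.0, 0.0, 1.0]] [0.261 0.501 0.769] [[-0.888, -0.46, -0.014], [-0.332, 0.661, -0.673], [0.318, -0.593, -0.74]]
{'time_s': 0.1, 'joints': array([ 9.36845360e+01,  2.05884938e+01,  6.38815951e-01, -1.83881033e-02,
       -7.01356671e+01, -1.65063508e+01]), 'qd': array([-0.00859657, -0.12209024,  0.11521823,  0.06451678, -0.00246425,
       -0.00653373]), 'joint_torque': array([-1.21977155e-03, -5.84162164e+01,  2.93753707e+01,  7.01557919e+00,
        1.01952895e-02, -4.41261909e-05]), 'tcp_pos': array([0.14972751, 0.6577328 , 0.22569963]), 'eef_rot': array([ 95.05737355,  89.91292139, -97.77070233]), 'contact_force': array([-0.63369039, -0.23745533, -0.83780869]), 'moment': array([-0.02971664, -0.00240559,  0.0226282 ]), 'gripper_width': 0.0875593199093566} 0.0188
```

View pics/top0.png

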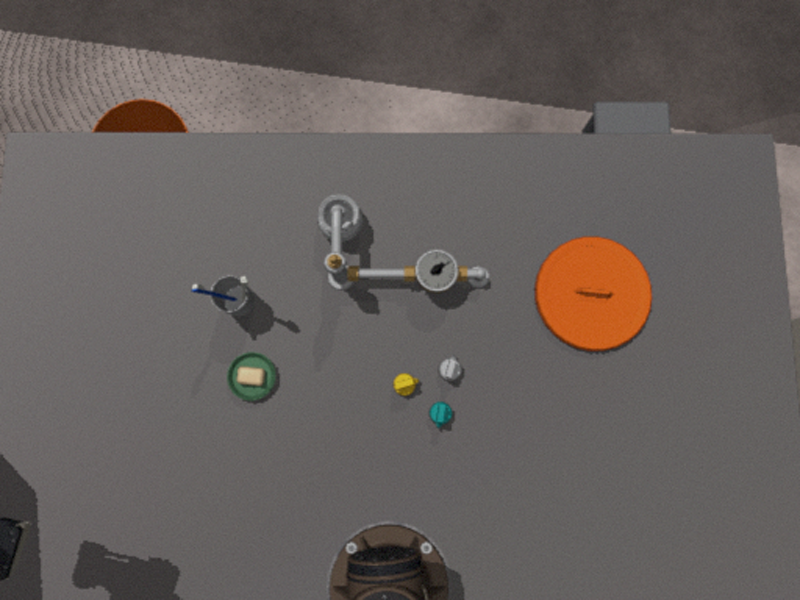

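View pics/side0.png

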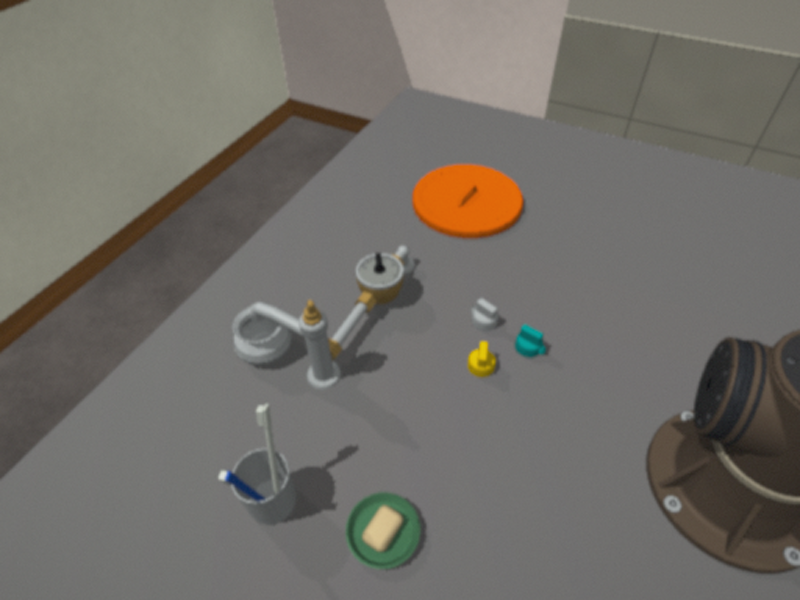

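The top view shows the spindle at about (335,262), the meter with its knob at (437,270), and the metal knob at (450,369). The yellow and turquoise ones are decoys. I'll make zoomed crops next.

```bash
cat > h.py <<'E'
from plant import r
import cv2,numpy as np
def cam(n):
    p=r.camera_params(n); return [np.array(p[k],float) for k in ("K","rvec","tvec")]
def proj(n,X):
    K,rv,tv=cam(n); return cv2.projectPoints(np.array(X,float).reshape(-1,1,3),rv,tv,K,None)[0].reshape(-1,2)
def back(n,uv,z):
    K,rv,tv=cam(n);R=cv2.Rodrigues(rv)[0];C=-R.T@tv.ravel();d=R.T@np.linalg.inv(K)@np.array([*uv,1.]);return C+d*(z-C[2])/d[2]
def crop(im,c,w,s):
    x,y=int(c[0]-w//2),int(c[1]-w//2); return cv2.resize(im[y:y+w,x:x+w],(s,s),interpolation=cv2.INTER_CUBIC)
E
python3 - <<'E'
from h import *
t=cv2.imread("pics/top0raw.png");s=cv2.imread("pics/side0raw.png")
k=512/800
A=[crop(t,(c[0]*k,c[1]*k),32,266) for c in((437,270),(335,262),(450,369))]
B=[crop(s,(c[0]*k,c[1]*k),40,266) for c in((379,270),(311,310),(485,313))]
cv2.imwrite("pics/z1.png",np.vstack([np.hstack(A),np.hstack(B)]))
for n,L in(("top",(((437,270),.069),((335,262),.160),((450,369),.046))),):
    for c,z in L: print(c,back(n,(c[0]*k,c[1]*k),z).round(4), [int(c[0]*k-16),int(c[1]*k-16)])
for c in((379,270),(311,310),(485,313)): print([int(c[0]*k-20),int(c[1]*k-20)])
E
```

```text
(437, 270) [ 0.6224 -0.0985  0.069 ] [263, 156]
(335, 262) [0.6186 0.1002 0.16  ] [198, 151]
(450, 369) [ 0.4233 -0.1243  0.046 ] [272, 220]
[222, 152]
[179, 178]
[290, 180]
```

View pics/z1.png

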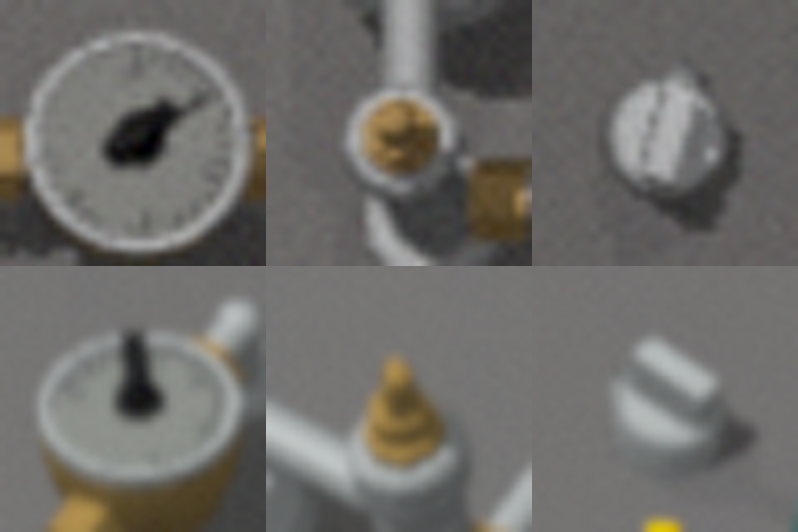

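Crops: the dial's pointer tip is at crop (212,95), from centre (138,142), so it sits about 1 rad clockwise of +x. The knob's nose points up and slightly right, which is about +x. The spindle flat isn't clear yet, so I'll average several frames and zoom in further.

Run:
```python
from h import *
M={n:np.mean([r.capture(n).astype(float) for _ in range(12)],0) for n in("top","side")}
np.savez("avg.npz",**M)
def cr(n,c,w,s=400,g=1.0):
    A=cv2.getAffineTransform(np.float32([[0,0],[1,0],[0,1]]),np.float32([[0,0],[1,0],[0,1]]))
    k=s/w; A=np.float32([[k,0,s/2-k*c[0]],[0,k,s/2-k*c[1]]])
    o=cv2.warpAffine(M[n].astype(np.float32),A,(s,s),flags=cv2.INTER_CUBIC)
    o=(o-o.min())/(o.max()-o.min()); return (255*o**.8).astype(np.uint8)
ts=[(214.4,167.),(288,236)]; ss=[(199,197),(310.5,200)]
a=np.hstack([cr("top",ts[0],16),cr("side",ss[0],20)]); b=np.hstack([cr("top",ts[1],24),cr("side",ss[1],26)])
out=np.vstack([a,b])
cv2.imwrite("pics/z2.png",cv2.resize(out,(600,600),interpolation=cv2.INTER_AREA))
```

```text
(no output)
```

View pics/z2.png

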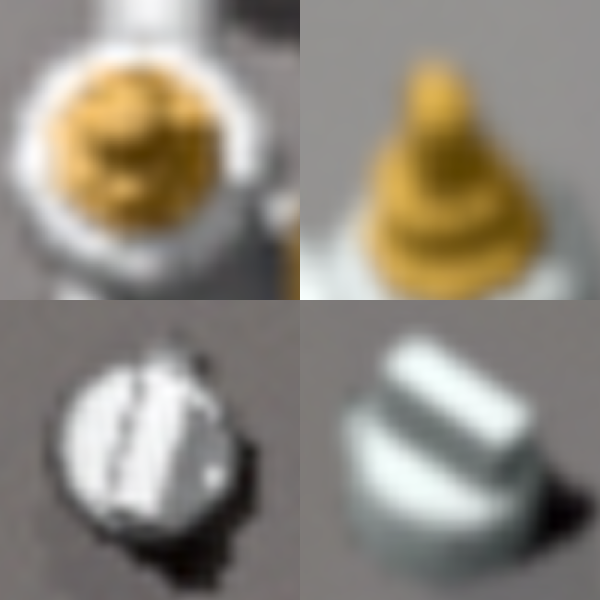

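Averaged crops: the spindle's bright tip is at (125,100) in the top view, with a dark face below it (the camera side). In the side view the shaft top is at (435,65) and a dark face shows at (450,160). The knob bar runs about 15° right of up. Next I'll fit a small shaded model for the flat's yaw and compute the poses.

```bash
cat > fit.py <<'E'
from h import *
from scipy.optimize import minimize
M=np.load("avg.npz")
def mesh(yaw):
    P=[];N=[]
    th=np.linspace(-np.pi,np.pi,180,endpoint=False)
    def prof(ins): # D outline inset: r=7-ins, flat 3.5-ins
        x=(7-ins)*np.cos(th);y=(7-ins)*np.sin(th);f=x>3.5-ins
        t=np.linspace(-1,1,f.sum()) if f.any() else []
        h=np.sqrt((7-ins)**2-(3.5-ins)**2)
        o=np.argsort(y[f]); yy=y.copy();idx=np.where(f)[0][o]; yy[idx]=t*h
        x=np.where(f,3.5-ins,x); n=np.c_[np.where(f,1,np.cos(th)),np.where(f,0,np.sin(th))]
        return x,yy,n
    x,y,n=prof(0)
    for z in np.arange(0,15.5,.35): P.append(np.c_[x,y,0*x+z]);N.append(np.c_[n,0*x])
    for i in np.arange(0,2.5,.2):
        x,y,n=prof(i);P.append(np.c_[x,y,0*x+15.5+i]);N.append(np.c_[n,1+0*x]/2**.5)
    for s in np.arange(0,1,.07):
        x,y,n=prof(2.5);P.append(np.c_[x*s,y*s,0*x+18]);N.append(np.tile([0,0,1.],(180,1)))
    for R in np.arange(3,10.5,.3):
        P.append(np.c_[R*np.cos(th),R*np.sin(th),0*th]);N.append(np.tile([0,0,1.],(180,1)))
    P=np.vstack(P);N=np.vstack(N);c,s=np.cos(yaw),np.sin(yaw);Rz=np.array([[c,-s,0],[s,c,0],[0,0,1]])
    return P@Rz.T/1000,N@Rz.T
SS=6
def rend(n,P,N,off,c0,w):
    K,rv,tv=cam(n);R=cv2.Rodrigues(rv)[0];C=-R.T@tv.ravel()
    uv=proj(n,P)+off;d=np.linalg.norm(P-C,axis=1)
    vis=((C-P)*N).sum(1)>0
    uv,d,N=uv[vis],d[vis],N[vis]
    g=np.floor((uv-c0+w/2)*SS).astype(int);ok=((g>=0)&(g<w*SS)).all(1);g,d,N=g[ok],d[ok],N[ok]
    o=np.argsort(-d);buf=np.full((w*SS,w*SS,3),np.nan);buf[g[o,1],g[o,0]]=N[o]
    return buf
def basis(N):
    x,y,z=np.moveaxis(N,-1,0);return np.stack([1+0*x,x,y,z,x*y,y*z,z*x,x*x-y*y],-1)
def prep(yaw,ax,offs):
    P,N=mesh(yaw);P=P+ax;A=[];b=[]
    for n in("top","side"):
        w=20;c0=np.round(proj(n,[ax+[0,0,.009]])[0])
        buf=rend(n,P,N,offs[n]+0.5,c0,w)
        m=~np.isnan(buf[...,0]);B=basis(np.nan_to_num(buf))*m[...,None]
        cov=m.reshape(w,SS,w,SS).mean((1,3));B=B.reshape(w,SS,w,SS,-1).sum((1,3))/np.maximum(m.reshape(w,SS,w,SS).sum((1,3)),1)[...,None]
        x,y=int(c0[0]-w//2),int(c0[1]-w//2);I=M[n][y:y+w,x:x+w]
        k=cov>.45;A.append(B[k]);b.append(I[k])
    return A,b
def cost(yaw,ax,offs):
    A,b=prep(yaw,ax,offs);A=np.vstack(A);b=np.vstack(b)
    X=np.linalg.lstsq(A,b,rcond=None)[0];return ((A@X-b)**2).mean()**.5
if __name__=="__main__":
    top=back("top",(213.8,167.2),.155);m=back("top",(279.5,172.9),.069)
    print("tap",top,"meter",m,"yaw",np.degrees(np.arctan2(top[1]-m[1],top[0]-m[0]))-90)
    ax=np.array([top[0],top[1],.155])
    print("side pred",proj("side",[ax,ax+[0,0,.018]]))
    for zs in(.157,.160,.163):
      for yd in range(-180,180,15):
        best=min((cost(np.radians(yd),np.array([back("top",(213.8,167.2),zs)[0],ax[1],zs]),{"top":np.array([a,b]),"side":np.array([c,d])}),a,b,c,d) for a in(-.4,.2) for b in(-.4,.2) for c in(-.5,.0,.5) for d in(-.6,0,.6))
        print(zs,yd,np.round(best,2))
E
time python3 fit.py
```

```text
tap [0.62113585 0.10248455 0.155     ] meter [ 0.62209747 -0.09794335  0.069     ] yaw 0.2748936136521394
side pred [[199.78198977 201.17515757]
 [198.73158837 196.03326634]]
0.157 -180 [14.37  0.2   0.2  -0.5   0.6 ]
0.157 -165 [14.54  0.2   0.2   0.    0.6 ]
0.157 -150 [14.58  0.2   0.2   0.    0.6 ]
0.157 -135 [14.62  0.2   0.2   0.    0.6 ]
0.157 -120 [14.65  0.2   0.2   0.    0.6 ]
0.157 -105 [14.88  0.2   0.2   0.    0.6 ]
0.157 -90 [14.93  0.2   0.2  -0.5   0.6 ]
0.157 -75 [14.81  0.2   0.2   0.    0.6 ]
0.157 -60 [14.7  0.2  0.2 -0.5  0.6]
0.157 -45 [14.5  0.2  0.2 -0.5  0.6]
0.157 -30 [14.15  0.2   0.2  -0.5   0.6 ]Traceback (most recent call last):
  File "fit.py", line 55, in <module>
    best=min((cost(np.radians(yd),np.array([back("top",(213.8,167.2),zs)[0],ax[1],zs]),{"top":np.array([a,b]),"side":np.array([c,d])}),a,b,c,d) for a in(-.4,.2) for b in(-.4,.2) for c in(-.5,.0,.5) for d in(-.6,0,.6))
  File "fit.py", line 55, in <genexpr>
    best=min((cost(np.radians(yd),np.array([back("top",(213.8,167.2),zs)[0],ax[1],zs]),{"top":np.array([a,b]),"side":np.array([c,d])}),a,b,c,d) for a in(-.4,.2) for b in(-.4,.2) for c in(-.5,.0,.5) for d in(-.6,0,.6))
              ~~~~^^^^^^^^^^^^^^^^^^^^^^^^^^^^^^^^^^^^^^^^^^^^^^^^^^^^^^^^^^^^^^^^^^^^^^^^^^^^^^^^^^^^^^^^^^^^^^^^^^^^^^^^^^^^^^^^^^^^
  File "fit.py", line 46, in cost
    A,b=prep(yaw,ax,offs);A=np.vstack(A);b=np.vstack(b)
        ~~~~^^^^^^^^^^^^^
  File "fit.py", line 39, in prep
    buf=rend(n,P,N,offs[n]+0.5,c0,w)
  File "fit.py", line 26, in rend
    K,rv,tv=cam(n);R=cv2.Rodrigues(rv)[0];C=-R.T@tv.ravel()
            ~~~^^^
  File "h.py", line 4, in cam
    p=r.camera_params(n); return [np.array(p[k],float) for k in ("K","rvec","tvec")]
ValueError: time passes only in moves, steps and waits

real	0m22.246s
user	0m16.068s
sys	0m3.751s
```

```bash
sed -i 's/^def cam(n):/from functools import lru_cache\n@lru_cache\ndef cam(n):/' h.py
python3 - <<'E'
s=open("fit.py").read().split("if __name__")[0]
open("fit.py","w").write(s)
E
cat > f2.py <<'E'
from fit import *
# axis from head ring seen from top (z=.147)
h=back("top",(213.87,167.4),.147);m=back("top",(279.5,172.9),.069);print("head",h,"meter",m)
from itertools import product
res=[]
for yd in range(-180,180,20):
    bst=None
    for zs in(.168,.172,.176):
        ax=np.array([h[0],h[1],zs])
        o=min((sum(q) , zs,a,b,c,d) for a,b,c,d in product((-.5,0.,.5),(-.5,0,.5),(-.5,0,.5),(-.7,0,.7)) for q in [(cost(np.radians(yd),ax,{"top":np.array([a,b]),"side":np.array([c,d])}),)] ) if False else None
        f=lambda p:cost(np.radians(yd),np.array([h[0],h[1],zs]),{"top":p[:2],"side":p[2:]})
        s=minimize(f,[0,0,0,0],method="Nelder-Mead",options=dict(maxfev=70,initial_simplex=np.vstack([np.zeros(4),.6*np.eye(4)])))
        if bst is None or s.fun<bst[0]: bst=(s.fun,zs,*s.x)
    print(yd,np.round(bst,3),flush=True)
E
timeout 200 python3 f2.py
```

```text
head [0.62231824 0.1030511  0.147     ] meter [ 0.62209747 -0.09794335  0.069     ]
-180 [16.883  0.172 -0.028  0.507  0.068  3.742]
-160 [12.075  0.172  0.556  2.856  1.163  7.152]
-140 [11.286  0.172  2.188  2.664  2.703  6.327]
-120 [9.436 0.172 1.679 2.822 2.355 7.206]
-100 [17.358  0.172  0.562  0.142 -0.082  2.581]
-80 [16.439  0.172  0.557  0.243 -0.371  2.961]
-60 [15.593  0.168  0.096 -0.135 -0.384  1.44 ]
-40 [15.334  0.168  0.061 -0.041 -0.236  0.826]
-20 [15.282  0.172  0.189  0.237  0.052  2.868]
0 [15.021  0.168  0.016 -0.021 -0.29   0.896]
20 [ 1.5254e+01  1.6800e-01 -0.0000e+00 -5.0000e-03 -2.3600e-01  8.4700e-01]
40 [ 1.5281e+01  1.6800e-01 -6.0000e-03  3.0000e-03 -1.7800e-01  8.1500e-01]
60 [ 1.5729e+01  1.6800e-01 -4.0000e-03  2.5000e-02 -2.3500e-01  8.4600e-01]
80 [16.826  0.172  0.103  0.297  0.622  2.289]
100 [ 1.7759e+01  1.6800e-01 -1.1000e-02  2.4000e-02  7.3000e-01  7.4700e-01]
120 [ 1.7518e+01  1.6800e-01 -1.8500e-01 -1.1000e-02  6.4600e-01  8.3800e-01]
140 [16.746  0.168 -0.231  0.297  0.482  1.473]
160 [16.2    0.168 -0.422  0.469 -0.072  1.825]
```

```bash
cat > f3.py <<'E'
from fit import *
h=back("top",(213.87,167.4),.147)
def prep2(yaw,ax,offs):
    P,N=mesh(yaw);P=P+ax;A=[];b=[]
    for n in("top","side"):
        w=20;c0=np.round(proj(n,[np.array([h[0],h[1],.180])])[0])
        buf=rend(n,P,N,offs[n]+0.5,c0,w);m=~np.isnan(buf[...,0])
        B=np.concatenate([basis(np.nan_to_num(buf))*m[...,None],(~m)[...,None]*(n=="side")],-1)
        cov=m.reshape(w,SS,w,SS).mean((1,3));B=B.reshape(w,SS,w,SS,-1).mean((1,3))
        x,y=int(c0[0]-w//2),int(c0[1]-w//2);I=M[n][y:y+w,x:x+w]
        yy,xx=np.mgrid[:w,:w]
        # fixed windows -> same pixels for all hypotheses
        if n=="top": q=np.hypot(xx+x-T[0],yy+y-T[1])<2.6
        else: q=(abs(xx+x-198.5)<3.6)&(yy+y>=188)&(yy+y<=197)
        A.append(B[q]);b.append(I[q])
    return np.vstack(A),np.vstack(b)
T=(213.5,165.3)
def cost2(p,yd):
    zs=.168+.01*p[4];o={"top":p[:2],"side":p[2:4]}
    A,b=prep2(np.radians(yd),np.array([h[0],h[1],zs]),o)
    A=A+0;R=1e-3
    X=np.linalg.solve(A.T@A+R*np.eye(A.shape[1]),A.T@b)
    return ((A@X-b)**2).mean()**.5+2*np.maximum(abs(np.array(p))-.7,0).sum()
for yd in range(-180,180,20):
    s=min((minimize(cost2,s0,args=(yd,),method="Nelder-Mead",options=dict(maxfev=120,initial_simplex=np.array(s0)+np.vstack([np.zeros(5),.5*np.eye(5)]))) for s0 in([-.2]*5,[0,0,0,0,.6])),key=lambda s:s.fun)
    print(yd,round(s.fun,2),s.x.round(2),flush=True)
E
timeout 300 python3 f3.py; python3 -c "
from h import *
h=back('top',(213.87,167.4),.147)
print(proj('top',[[h[0],h[1],.186]]),proj('side',[[h[0],h[1],z] for z in(.147,.168,.186)]))"
```

```text
-180 8.67 [ 0.17  0.12  0.21  0.49 -0.37]
-160 9.3 [ 0.43 -0.09  0.43  0.1  -0.53]
-140 9.98 [ 0.33 -0.06  0.7  -0.7  -0.66]
-120 10.89 [ 0.63 -0.07  0.48  0.26 -0.29]
-100 10.72 [ 0.67 -0.52 -0.12 -0.13 -0.33]
-80 10.15 [ 0.66 -0.39 -0.18  0.69 -0.02]
-60 8.98 [ 0.69 -0.64 -0.24  0.69  0.06]
-40 8.41 [ 0.39 -0.43 -0.23  0.7   0.02]
-20 8.34 [ 0.13 -0.5  -0.37  0.11 -0.3 ]
0 7.96 [ 0.17 -0.48 -0.34  0.22 -0.34]
20 7.47 [-0.   -0.41 -0.43  0.06 -0.46]
40 7.35 [ 0.1  -0.46 -0.37  0.33 -0.34]
60 7.63 [ 0.05 -0.35  0.24 -0.08 -0.42]
80 8.52 [ 0.01 -0.32  0.25  0.06 -0.45]
100 9.67 [ 0.03 -0.24  0.4   0.45 -0.31]
120 10.23 [-0.04 -0.44  0.47  0.25 -0.54]
140 9.66 [-0.5  -0.29  0.2   0.15 -0.45]
160 9.34 [-0.54 -0.21 -0.05  0.03 -0.46]
[[212.59983999 164.45701794]] [[199.67396893 203.39788245]
 [198.45215341 197.47064921]
 [197.36623575 192.20267938]]
```

The fit puts the flat's yaw at about +30° and the shoulder at z ≈ 0.164. Before any move I'll work out the current jaw yaw.

```bash
cat >> h.py <<'E'
from scipy.spatial.transform import Rotation as Ro
def st():
    s=r.get_state();R=Ro.from_euler("xyz",s["eef_rot"],degrees=True).as_matrix()
    print("t",round(s["time_s"],2),"tcp",s["tcp_pos"].round(4),"x",R[:,0].round(3),"jawyaw",round(np.degrees(np.arctan2(R[1,1],R[0,1])),1),"q",s["joints"].round(1),"F",s["contact_force"].round(1),"M",s["moment"].round(2),"w",round(s["gripper_width"],4))
    return s
E
python3 - <<'E'
from h import *
st()
# knob: average skirt centre/bar from views: z2 view lower-left scale 300/24 about (288,236); lower-right 300/26 about (310.5,200)
tp=lambda u,v:(288+(u-150)*24/300,236+(v-450)*24/300)
sd=lambda u,v:(310.5+(u-450)*26/300,200+(v-450)*26/300)
print("bar ends top",back("top",tp(160,370),.046),back("top",tp(130,512),.046))
print("bar top ends side",back("side",sd(413,350),.046),back("side",sd(508,425),.046))
print("skirt top from top",back("top",tp(147,447),.022))
E
```

```text
t 1.3 tcp [0.1498 0.6581 0.2266] x [ 0. -0. -1.] jawyaw -102.8 q [ 93.7  20.5   0.7  -0.  -70.1 -16.5] F [-0.7  0.7  0. ] M [ 0.   -0.04 -0.04] w 0.0878
bar ends top [ 0.4439773  -0.12709704  0.046     ] [ 0.40827285 -0.11908851  0.046     ]
bar top ends side [ 0.43918398 -0.13150449  0.046     ] [ 0.41053132 -0.11947275  0.046     ]
skirt top from top [ 0.42597894 -0.1254784   0.022     ]
```

Call:
carry_out:
  moves:
    - [48,-76,4,0,0,-0.08,100]
    - [71,-113,4,0,0,-0.12,100]
    - [95,-151,4,0,0,-0.16,100]
    - [118,-189,4,0,0,-0.196,100]
    - [142,-227,4,0,0,-0.235,100]

```text
time_s: 1.8
tcp_pos: [0.283, 0.4445, 0.2308]
eef_rot: [-83.6, 90.0, 70.0]
contact_force: [1.2, 0.4, -0.4]
gripper_width: 0.0879
```

Call:
carry_out:
  moves:
    - [24,-38,0,0,0,-0.04,100]
    - [48,-76,0,0,0,-0.08,100]
    - [71,-113,0,0,0,-0.12,100]
    - [95,-151,0,0,0,-0.16,100]
    - [118,-189,0,0,0,-0.196,100]

```text
time_s: 2.3
tcp_pos: [0.401, 0.2557, 0.231]
eef_rot: [-91.1, 89.9, 51.3]
contact_force: [1.7, 0.5, -0.2]
gripper_width: 0.0874
```

Call:
carry_out:
  moves:
    - [24,-38,0,0,0,-0.04,90]
    - [48,-76,0,0,0,-0.08,80]
    - [71,-113,0,0,0,-0.12,70]
    - [95,-151,0,0,0,-0.16,60]
    - [118,-189,0,0,0,-0.196,50]

```text
time_s: 2.8
tcp_pos: [0.5192, 0.0666, 0.2309]
eef_rot: [-106.9, 89.9, 24.3]
contact_force: [0.6, 0.0, -0.6]
gripper_width: 0.053
```

Call:
carry_out:
  moves:
    - [24,-38,0,0,0,-0.04,45]
    - [48,-76,0,0,0,-0.08,40]
    - [71,-113,0,0,0,-0.12,40]
    - [94,-151,0,0,0,-0.15,40]
    - [94,-151,0,0,0,-0.155,40]

```text
time_s: 3.3
tcp_pos: [0.614, -0.0869, 0.2295]
eef_rot: [104.9, 89.9, -133.0]
contact_force: [-0.9, -0.1, -1.7]
gripper_width: 0.0351
```

```bash
python3 -c "
from h import *
st()"
```

```text
t 3.3 tcp [ 0.614  -0.0869  0.2295] x [-0.001 -0.001 -1.   ] jawyaw -147.9 q [ 10.   15.4  -6.4   0.1 -68.3  22.1] F [-0.9 -0.1 -1.7] M [0.11 0.05 0.  ] w 0.0351
```

Call:
carry_out:
  moves:
    - [0,0,-40,0,0,0,40]
    - [0,0,-80,0,0,0,40]
    - [0,0,-115,0,0,0,40]
    - [0,0,-115,0,0,0,40]
    - [0,0,-115,0,0,0,40]
  squeeze: 15

```text
time_s: 3.8
tcp_pos: [0.6126, -0.0827, 0.1161]
eef_rot: [108.6, 89.9, -129.0]
contact_force: [0.7, -0.4, 1.5]
gripper_width: 0.035
```

```bash
python3 -c "
from h import *
st()
t=r.capture('top');s=r.capture('side')
g=proj('top',[[.622,-.098,.1]])[0];q=proj('side',[[.622,-.098,.1]])[0];print(g,q)
cv2.imwrite('pics/a1.png',np.hstack([crop(t,g,60,390),crop(s,q,80,390)]))"
```

```text
t 3.8 tcp [ 0.6126 -0.0827  0.1161] x [-0.001 -0.001 -1.   ] jawyaw -147.6 q [ 10.4  20.4 -15.    0.  -54.6  22. ] F [ 0.7 -0.4  1.5] M [ 0.09 -0.12  0.01] w 0.035
[280.11196306 170.87349806] [242.51233769 164.15298297]
```

View pics/a1.png

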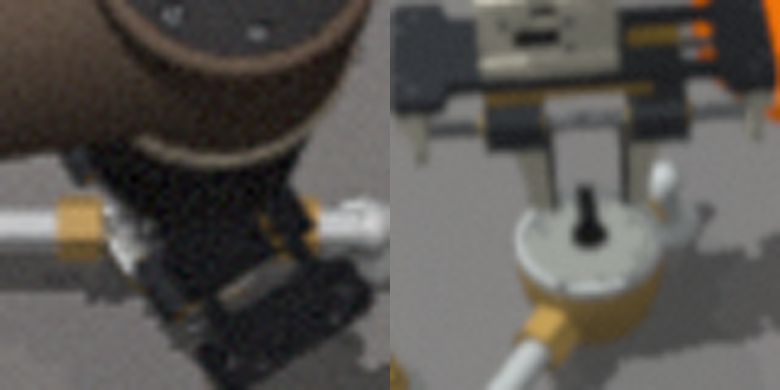

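The view shows open fingers above the dial. The bar top is at (585,190), exactly the predicted spot, so the target is right and the tool is short of it by (9,-15) mm. I'll shift and go down.

Call:
carry_out:
  moves:
    - [9.5,-15.3,0,0,0,0,40]
    - [9.5,-15.3,0,0,0,0,40]
    - [9.5,-15.3,-20,0,0,0,40]
    - [9.5,-15.3,-38.5,0,0,0,40]
    - [9.5,-15.3,-38.5,0,0,0,40]

```text
time_s: 4.4
tcp_pos: [0.6208, -0.0984, 0.0758]
eef_rot: [55.6, 89.9, 177.9]
contact_force: [0.4, 0.1, -0.3]
gripper_width: 0.0349
```

Call:
carry_out:
  moves:
    - [0,0,0,0,0,0,0]
    - [0,0,0,0,0,0,0]
    - [0,0,0,0,0,0,0]
    - [0,0,0,0,0,0,0]
  squeeze: 15

```text
time_s: 4.8
tcp_pos: [0.6241, -0.0975, 0.0783]
eef_rot: [-114.8, 89.7, 7.6]
contact_force: [1.6, 2.1, -0.4]
gripper_width: 0.0096
```

```bash
python3 -c "
from h import *
st()"
```

```text
t 4.8 tcp [ 0.6241 -0.0975  0.0783] x [ 0.005  0.001 -1.   ] jawyaw -147.6 q [  8.8  23.6 -15.7   0.  -50.4  23.6] F [ 1.6  2.1 -0.4] M [ 0.31 -0.53 -0.  ] w 0.0096
```

Call:
carry_out:
  moves:
    - [0,0,0,0,0,0.14,0]
    - [0,0,0,0,0,0.28,0]
    - [0,0,0,0,0,0.42,0]
    - [0,0,0,0,0,0.56,0]
    - [0,0,0,0,0,0.7,0]

```text
time_s: 5.3
tcp_pos: [0.6247, -0.0968, 0.0784]
eef_rot: [-149.8, 89.7, 13.1]
contact_force: [6.1, 5.3, -0.1]
gripper_width: 0.01
```

Call:
carry_out:
  moves:
    - [0,0,0,0,0,0.08,0]
    - [0,0,0,0,0,0.15,0]
    - [0,0,0,0,0,0.21,0]
    - [0,0,0,0,0,0.21,0]

```text
time_s: 5.7
tcp_pos: [0.6247, -0.0965, 0.0784]
eef_rot: [-160.0, 89.7, 14.7]
contact_force: [6.1, 5.5, -0.8]
gripper_width: 0.0098
```

```bash
python3 -c "
from h import *
st()"
```

```text
t 5.7 tcp [ 0.6247 -0.0965  0.0784] x [ 0.006  0.002 -1.   ] jawyaw -95.3 q [  8.9  23.6 -15.6  -0.  -50.4  75.9] F [ 6.1  5.5 -0.8] M [ 2.2  -1.9   0.05] w 0.0098
```

Call:
carry_out:
  moves:
    - [2,2,0,0,0,0.03,0]
    - [2,2,0,0,0,0.06,0]
    - [2,2,0,0,0,0.09,0]
    - [2,2,0,0,0,0.09,0]

```text
time_s: 6.1
tcp_pos: [0.6248, -0.0962, 0.0783]
eef_rot: [169.0, 89.9, -11.2]
contact_force: [0.3, 0.4, 6.6]
gripper_width: 0.0098
```

```bash
python3 -c "
from h import *
st()"
```

```text
t 6.1 tcp [ 0.6248 -0.0962  0.0783] x [ 0.002 -0.    -1.   ] jawyaw -90.2 q [  8.9  23.8 -15.5   0.1 -50.7  80.8] F [0.3 0.4 6.6] M [-0.2  -0.27 -0.01] w 0.0098
```

Call:
carry_out:
  moves:
    - [0,0,0,0,0,0.03,0]
    - [0,0,0,0,0,0.06,0]
    - [0,0,0,0,0,0.06,0]

```text
time_s: 6.4
tcp_pos: [0.6248, -0.0962, 0.0783]
eef_rot: [172.1, 89.9, -4.8]
contact_force: [0.3, -0.1, 5.6]
gripper_width: 0.0104
```

```bash
python3 -c "
from h import *
st()"
```

```text
t 6.4 tcp [ 0.6248 -0.0962  0.0783] x [ 0.002 -0.    -1.   ] jawyaw -86.9 q [  8.9  23.8 -15.5   0.  -50.6  84.2] F [ 0.3 -0.1  5.6] M [-0.17 -0.31 -0.32] w 0.0104
```

Call:
carry_out:
  moves:
    - [0,0,0,0,0,0,40]
    - [0,0,0,0,0,0,40]
    - [0,0,0,0,0,0,40]
    - [0,0,30,0,0,0,58]
    - [0,0,60,0,0,0,58]

```text
time_s: 6.9
tcp_pos: [0.6228, -0.0961, 0.1364]
eef_rot: [3.3, 89.8, -173.6]
contact_force: [1.9, -0.6, 0.7]
gripper_width: 0.0448
```

```bash
python3 -c "
from h import *
st()
k=.64
print(back('top',(405*k,384*k),.04),back('top',(440*k,413*k),.04))"
```

```text
t 6.9 tcp [ 0.6228 -0.0961  0.1364] x [-0.003 -0.    -1.   ] jawyaw -86.9 q [  8.9  20.4 -11.9  -0.  -57.8  84.2] F [ 1.9 -0.6  0.7] M [-0.02 -0.21  0.  ] w 0.0448
[ 0.39347154 -0.03353085  0.04      ] [ 0.33577847 -0.10364646  0.04      ]
```

Call:
carry_out:
  moves:
    - [-30,-4,0,0,0,-0.147,58]
    - [-60,-8,0,0,0,-0.295,58]
    - [-90,-12,0,0,0,-0.44,58]
    - [-120,-16,0,0,0,-0.59,58]
    - [-150,-21,0,0,0,-0.735,58]

```text
time_s: 7.4
tcp_pos: [0.4723, -0.1172, 0.1368]
eef_rot: [37.1, 90.0, 177.7]
contact_force: [0.8, -0.0, -0.1]
gripper_width: 0.0512
```

Call:
carry_out:
  moves:
    - [-30,-4,0,0,0,-0.147,58]
    - [-46,-6.5,0,0,0,-0.295,58]
    - [-46,-6.5,0,0,0,-0.44,58]
    - [-46,-6.5,0,0,0,-0.59,58]
    - [-46,-6.5,0,0,0,-0.735,58]

```text
time_s: 7.9
tcp_pos: [0.4275, -0.1236, 0.1371]
eef_rot: [2.4, 90.0, 101.0]
contact_force: [0.4, 0.0, -0.5]
gripper_width: 0.0509
```

Call:
carry_out:
  moves:
    - [0,0,0,0,0,-0.147,58]
    - [0,0,-20,0,0,-0.295,58]
    - [0,0,-40,0,0,-0.43,58]
    - [0,0,-60,0,0,-0.43,58]
    - [0,0,-60,0,0,-0.43,58]

```text
time_s: 8.4
tcp_pos: [0.4258, -0.1237, 0.075]
eef_rot: [109.3, 89.7, -176.4]
contact_force: [-0.8, -1.5, 0.3]
gripper_width: 0.0505
```

```bash
python3 -c "
from h import *
s=st()
t=r.capture('top');q=r.capture('side')
g=proj('top',[s['tcp_pos']])[0];p=proj('side',[s['tcp_pos']])[0];print(g,p)
cv2.imwrite('pics/a2.png',np.hstack([crop(t,g,60,390),crop(q,p,80,390)]))"
```

```text
t 8.4 tcp [ 0.4258 -0.1237  0.075 ] x [-0.005 -0.    -1.   ] jawyaw 164.2 q [  9.4   8.4 -39.   -0.  -42.9 -25.2] F [-0.8 -1.5  0.3] M [ 0.07 -0.03  0.02] w 0.0505
[288.54032392 234.82723458] [311.94152724 187.74392656]
```

View pics/a2.png

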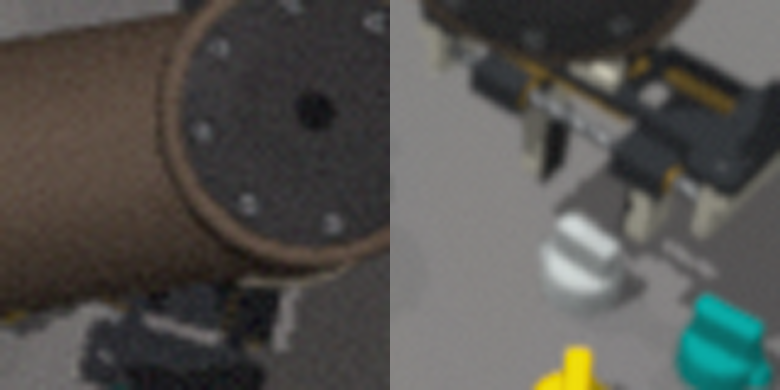

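The fingers at (545,165) and (640,230) straddle the bar line, and the knob at (580,255) is below them. I'll go down and pinch the bar ends to centre the knob.

Call:
carry_out:
  moves:
    - [1,0,-25,0,0,0,58]
    - [1,0,-46,0,0,0,58]
    - [1,0,-46,0,0,0,58]
    - [1,0,-46,0,0,0,20]
    - [1,0,-46,0,0,0,20]
  squeeze: 10

```text
time_s: 9.0
tcp_pos: [0.4297, -0.1235, 0.0324]
eef_rot: [-72.3, 89.9, 1.9]
contact_force: [-1.2, -0.0, -0.1]
gripper_width: 0.0402
```

Call:
carry_out:
  moves:
    - [0,0,0,0,0,0,20]
    - [0,0,0,0,0,0,20]

```text
time_s: 9.2
tcp_pos: [0.4297, -0.1235, 0.0323]
eef_rot: [-72.0, 89.9, 2.3]
contact_force: [-2.3, 1.2, 8.4]
gripper_width: 0.0381
```

```bash
python3 -c "
from h import *
s=st()"
```

```text
t 9.2 tcp [ 0.4297 -0.1235  0.0323] x [ 0.002  0.    -1.   ] jawyaw 164.3 q [  9.4  12.6 -41.5   0.  -35.8 -25.1] F [-2.3  1.2  8.4] M [0.52 0.71 0.01] w 0.0381
```

Call:
carry_out:
  moves:
    - [0,0,0,0,0,0,58]
    - [0,0,0,0,0,0,58]
    - [0,0,20,0,0,0,50]
    - [0,0,35,0,0,0.147,50]
    - [0,0,35,0,0,0.295,50]

```text
time_s: 9.7
tcp_pos: [0.4304, -0.1235, 0.068]
eef_rot: [-88.2, 89.8, 3.3]
contact_force: [-0.3, -0.6, -0.1]
gripper_width: 0.0441
```

Call:
carry_out:
  moves:
    - [0,0,0,0,0,0.147,50]
    - [0,0,0,0,0,0.295,50]
    - [0,0,0,0,0,0.44,50]
    - [0,0,0,0,0,0.59,50]
    - [0,0,0,0,0,0.735,50]

```text
time_s: 10.2
tcp_pos: [0.4289, -0.1235, 0.0661]
eef_rot: [-118.3, 90.0, 15.3]
contact_force: [0.0, -0.2, 0.0]
gripper_width: 0.0438
```

Call:
carry_out:
  moves:
    - [0,0,0,0,0,0.147,40]
    - [0,0,0,0,0,0.295,40]
    - [0,0,0,0,0,0.44,40]
    - [0,0,0,0,0,0.541,40]
    - [0,0,0,0,0,0.541,40]

```text
time_s: 10.7
tcp_pos: [0.4289, -0.1235, 0.0661]
eef_rot: [-156.0, 90.0, 8.3]
contact_force: [0.7, 0.1, -0.3]
gripper_width: 0.035
```

```bash
python3 -c "
from h import *
s=st()"
```

```text
t 10.7 tcp [ 0.4289 -0.1235  0.0661] x [ 0.  0. -1.] jawyaw -105.7 q [  9.4   9.3 -39.4   0.  -41.3  65. ] F [ 0.7  0.1 -0.3] M [ 0.02  0.03 -0.02] w 0.035
```

Call:
carry_out:
  moves:
    - [0.8,0,-20,0,0,0,40]
    - [0.8,0,-36,0,0,0,40]
    - [0.8,0,-41,0,0,0,40]
    - [0.8,0,-41,0,0,0,40]
    - [0.8,0,-41,0,0,0,0]
  squeeze: 40

```text
time_s: 11.2
tcp_pos: [0.43, -0.1235, 0.0255]
eef_rot: [-178.7, 90.0, -14.5]
contact_force: [-0.1, 1.0, 0.8]
gripper_width: 0.0308
```

Call:
carry_out:
  moves:
    - [0,0,0,0,0,0,0]
    - [0,0,0,0,0,0,0]
    - [0,0,0,0,0,0,0]

```text
time_s: 11.5
tcp_pos: [0.43, -0.1236, 0.0256]
eef_rot: [-164.3, 89.9, -0.1]
contact_force: [-0.5, 0.0, 4.7]
gripper_width: 0.0138
```

```bash
python3 -c "
from h import *
s=st()"
```

```text
t 11.5 tcp [ 0.43   -0.1236  0.0256] x [ 0.001 -0.    -1.   ] jawyaw -105.7 q [  9.4  13.4 -41.8   0.  -34.8  64.9] F [-0.5  0.   4.7] M [-0.04  0.26  0.03] w 0.0138
```

Call:
carry_out:
  moves:
    - [0,0,20,0,0,0,0]
    - [0,0,60,0,0,0,0]
    - [0,0,100,0,0,0,0]
    - [0,0,140,0,0,0,0]
    - [0,0,180,0,0,0,0]

```text
time_s: 12.0
tcp_pos: [0.4291, -0.1235, 0.2069]
eef_rot: [-116.1, 90.0, 48.2]
contact_force: [1.5, -0.2, -2.0]
gripper_width: 0.0142
```

Call:
carry_out:
  moves:
    - [25,29,25,0,0,0.11,0]
    - [50,58,25,0,0,0.22,0]
    - [75,88,25,0,0,0.33,0]
    - [100,117,25,0,0,0.44,0]
    - [120,140,25,0,0,0.55,0]

```text
time_s: 12.5
tcp_pos: [0.5505, 0.0181, 0.23]
eef_rot: [-120.6, 90.0, 75.5]
contact_force: [-0.4, -0.8, -1.0]
gripper_width: 0.0137
```

Call:
carry_out:
  moves:
    - [20,23,0,0,0,0.1,0]
    - [40,47,0,0,0,0.2,0]
    - [60,70,0,0,0,0.25,0]
    - [74.5,87.6,0,0,0,0.25,0]
    - [74.5,87.6,0,0,0,0.25,0]

```text
time_s: 13.0
tcp_pos: [0.6252, 0.106, 0.2288]
eef_rot: [-13.3, 89.9, -163.1]
contact_force: [-0.8, -0.9, -1.7]
gripper_width: 0.0137
```

```bash
python3 -c "
from h import *
s=st()
t=r.capture('top');q=r.capture('side')
g=proj('top',[s['tcp_pos']])[0];p=proj('side',[s['tcp_pos']-[0,0,.04]])[0];m=proj('top',[[.624,-.096,.08]])[0];print(g,p,m)
cv2.imwrite('pics/a3.png',np.hstack([crop(t,(g+m)/2+[0,5],110,390),crop(q,p,60,390)]))"
```

```text
t 13.0 tcp [0.6252 0.106  0.2288] x [-0.001 -0.    -1.   ] jawyaw -59.8 q [ 27.2  16.7  -4.6  -0.  -68.8  93. ] F [-0.8 -0.9 -1.7] M [-0.11  0.07 -0.  ] w 0.0137
[210.06489288 159.99316351] [195.35506731 191.81553596] [279.08524721 171.58901973]
```

View pics/a3.png

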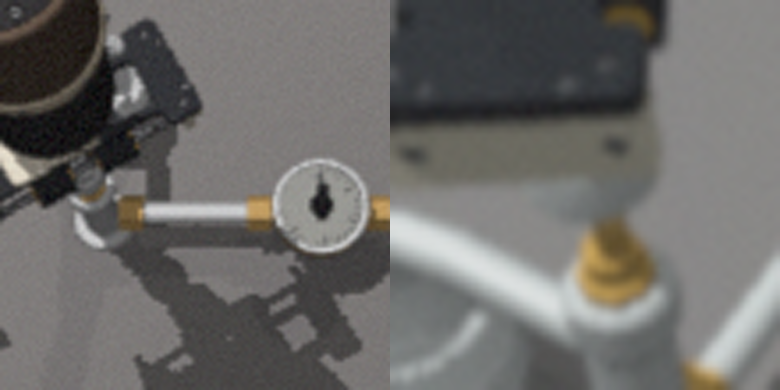

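The dial pointer now points straight at the zero mark (322,175). The knob skirt, around (600,185), hangs over the spindle tip at (610,225). I'll correct slightly and lower it.

Call:
carry_out:
  moves:
    - [-0.8,-1.8,0,0,0,0,0]
    - [-0.8,-1.8,-8,0,0,0,0]
    - [-0.8,-1.8,-14,0,0,0,0]
    - [-0.8,-1.8,-18,0,0,0,0]
    - [-0.8,-1.8,-18,0,0,0,0]

```text
time_s: 13.6
tcp_pos: [0.6228, 0.1019, 0.2111]
eef_rot: [-10.9, 89.9, -160.8]
contact_force: [-0.0, 0.7, -0.9]
gripper_width: 0.0135
```

Call:
carry_out:
  moves:
    - [0,0,-2,0,0,0,0]
    - [0,0,-4,0,0,0,0]
    - [0,0,-6,0,0,0,0]
    - [0,0,-6,0,0,0,0]

```text
time_s: 14.0
tcp_pos: [0.6233, 0.1023, 0.2057]
eef_rot: [-20.5, 90.0, -170.4]
contact_force: [-1.2, 0.3, -1.6]
gripper_width: 0.0136
```

```bash
python3 -c "
from h import *
s=st()"
```

```text
t 14.0 tcp [0.6233 0.1023 0.2057] x [-0. -0. -1.] jawyaw -59.9 q [ 27.   17.3  -6.8  -0.  -65.9  93.1] F [-1.2  0.3 -1.6] M [ 0.01 -0.04  0.04] w 0.0136
```

Call:
carry_out:
  moves:
    - [0.9,1.6,0,0,0,0,0]
    - [0.9,1.6,-1.5,0,0,0,0]
    - [0.9,1.6,-3,0,0,0,0]
    - [0.9,1.6,-4.5,0,0,0,0]
    - [0.9,1.6,-4.5,0,0,0,0]

```text
time_s: 14.5
tcp_pos: [0.6241, 0.1038, 0.2012]
eef_rot: [-11.9, 90.0, -161.8]
contact_force: [0.3, -0.1, -1.4]
gripper_width: 0.0133
```

```bash
python3 -c "
from h import *
s=st()"
```

```text
t 14.5 tcp [0.6241 0.1038 0.2012] x [-0.001 -0.    -1.   ] jawyaw -59.9 q [ 27.1  17.6  -7.   -0.  -65.4  93. ] F [ 0.3 -0.1 -1.4] M [-0.07 -0.03 -0.07] w 0.0133
```

Still no contact. I'll carry on in small steps.

Call:
carry_out:
  moves:
    - [0,0,-1.5,0,0,0,0]
    - [0,0,-3,0,0,0,0]
    - [0,0,-4,0,0,0,0]
    - [0,0,-4,0,0,0,0]

```text
time_s: 14.9
tcp_pos: [0.6242, 0.1038, 0.1973]
eef_rot: [-10.2, 90.0, -160.2]
contact_force: [-0.3, 0.6, -0.5]
gripper_width: 0.0135
```

Call:
carry_out:
  moves:
    - [0,0,-1.5,0,0,0,0]
    - [0,0,-3,0,0,0,0]
    - [0,0,-3,0,0,0,0]

```text
time_s: 15.2
tcp_pos: [0.6241, 0.1038, 0.1943]
eef_rot: [-17.6, 90.0, -167.5]
contact_force: [-0.1, 0.6, -0.5]
gripper_width: 0.0135
```

```bash
python3 -c "
from h import *
s=st()"
```

```text
t 15.2 tcp [0.6241 0.1038 0.1943] x [-0. -0. -1.] jawyaw -59.9 q [ 27.1  17.9  -7.6  -0.  -64.6  93. ] F [-0.1  0.6 -0.5] M [-0.09 -0.05  0.04] w 0.0135
```

```bash
python3 -c "
from h import *
s=r.get_state()
q=np.mean([r.capture('side').astype(float) for _ in range(4)],0).astype(np.uint8)
p=proj('side',[s['tcp_pos']-[0,0,.03]])[0];print(p)
cv2.imwrite('pics/a4.png',crop(q,p,40,500))"
```

```text
[197.82827049 198.494673  ]
```

View pics/a4.png

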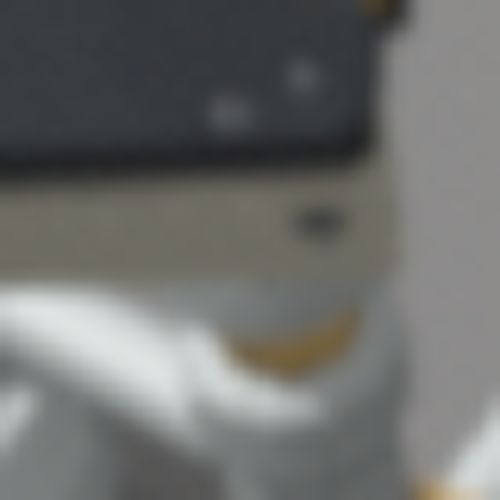

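The knob covers the shaft and only the lower brass collar shows at (290,350), so it is sliding on. I'll continue down.

Call:
carry_out:
  moves:
    - [0,0,-1.5,0,0,0,0]
    - [0,0,-3,0,0,0,0]
    - [0,0,-4,0,0,0,0]
    - [0,0,-4,0,0,0,0]

```text
time_s: 15.8
tcp_pos: [0.6241, 0.1038, 0.1903]
eef_rot: [-13.7, 90.0, -163.6]
contact_force: [0.2, 0.4, -1.4]
gripper_width: 0.0137
```

```bash
python3 -c "
from h import *
s=st()"
```

```text
t 15.8 tcp [0.6241 0.1038 0.1903] x [-0. -0. -1.] jawyaw -59.9 q [ 27.1  18.   -7.9  -0.  -64.1  93. ] F [ 0.2  0.4 -1.4] M [-0.07 -0.02  0.02] w 0.0137
```

Call:
carry_out:
  moves:
    - [0,0,-1,0,0,0,0]
    - [0,0,-2,0,0,0,0]
    - [0,0,-2,0,0,0,0]

```text
time_s: 16.1
tcp_pos: [0.6244, 0.1039, 0.189]
eef_rot: [155.6, 90.0, 5.7]
contact_force: [-1.3, -0.8, 3.3]
gripper_width: 0.0139
```

Call:
carry_out:
  moves:
    - [0,0,-1,0,0,0,0]
    - [0,0,-2,0,0,0,0]
    - [0,0,-2,0,0,0,0]

```text
time_s: 16.4
tcp_pos: [0.6244, 0.1038, 0.1868]
eef_rot: [155.1, 90.0, 5.2]
contact_force: [-1.6, -0.3, 5.0]
gripper_width: 0.0134
```

Call:
carry_out:
  moves:
    - [0,0,-1,0,0,0,0]
    - [0,0,-2,0,0,0,0]
    - [0,0,-2,0,0,0,0]

```text
time_s: 16.7
tcp_pos: [0.6244, 0.1039, 0.1849]
eef_rot: [151.0, 90.0, 1.1]
contact_force: [-2.2, -0.1, 6.4]
gripper_width: 0.0141
```

```bash
python3 -c "
from h import *
s=st()"
```

```text
t 16.7 tcp [0.6244 0.1039 0.1849] x [ 0.001  0.    -1.   ] jawyaw -59.9 q [ 27.1  18.2  -8.3   0.  -63.4  93. ] F [-2.2 -0.1  6.4] M [ 0.01  0.8  -0.03] w 0.0141
```

Call:
carry_out:
  moves:
    - [0,0,-1.5,0,0,0,0]
    - [0,0,-3,0,0,0,0]
    - [0,0,-3,0,0,0,0]
  squeeze: 55

```text
time_s: 17.0
tcp_pos: [0.6245, 0.1038, 0.1821]
eef_rot: [147.4, 90.0, -2.5]
contact_force: [-3.3, -0.2, 8.2]
gripper_width: 0.0136
```

Call:
carry_out:
  moves:
    - [0,0,-0.8,0,0,0,0]
    - [0,0,-1.5,0,0,0,0]
    - [0,0,-1.5,0,0,0,0]

```text
time_s: 17.3
tcp_pos: [0.6245, 0.1039, 0.1815]
eef_rot: [150.6, 89.9, 0.7]
contact_force: [-3.7, -0.2, 12.0]
gripper_width: 0.0138
```

```bash
python3 -c "
from h import *
s=st()"
```

```text
t 17.3 tcp [0.6245 0.1039 0.1815] x [ 0.001  0.    -1.   ] jawyaw -59.9 q [ 27.1  18.4  -8.6   0.  -63.   93. ] F [-3.7 -0.2 12. ] M [ 0.03  1.75 -0.06] w 0.0138
```

Call:
carry_out:
  moves:
    - [-0.3,0,-0.7,0,0,0,0]
    - [-0.3,0,-1.2,0,0,0,0]
    - [-0.3,0,-1.2,0,0,0,0]
    - [-0.3,0,-1.2,0,0,0,0]

```text
time_s: 17.7
tcp_pos: [0.6246, 0.1039, 0.1814]
eef_rot: [153.1, 89.8, 3.2]
contact_force: [-6.2, -0.9, 17.3]
gripper_width: 0.0133
```

```bash
python3 -c "
from h import *
s=st()"
```

```text
t 17.7 tcp [0.6246 0.1039 0.1814] x [ 0.003  0.    -1.   ] jawyaw -59.9 q [ 27.1  18.3  -8.7   0.1 -62.8  93. ] F [-6.2 -0.9 17.3] M [ 0.06  2.43 -0.06] w 0.0133
```

```bash
python3 -c "
from h import *
s=r.get_state()
q=np.mean([r.capture('side').astype(float) for _ in range(3)],0).astype(np.uint8);t=r.capture('top')
p=proj('side',[[.6243,.1039,.150]])[0]
z=crop(q,p,50,400)
for c,Z,R in(((0,0,255),.1558,.023),((255,0,0),.147,.021)):
    a=np.linspace(0,6.283,60);u=proj('side',np.c_[.6243+R*np.cos(a),.1039+R*np.sin(a),0*a+Z])
    o=np.array([int(p[0]-25),int(p[1]-25)]);v=((u-o+.5)*8).astype(np.int32);cv2.polylines(z,[v.reshape(-1,1,2)],True,c,1)
cv2.imwrite('pics/a5.png',np.hstack([z,cv2.resize(t,(400,400))[:, :]]))"
```

```text
(no output)
```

View pics/a5.png

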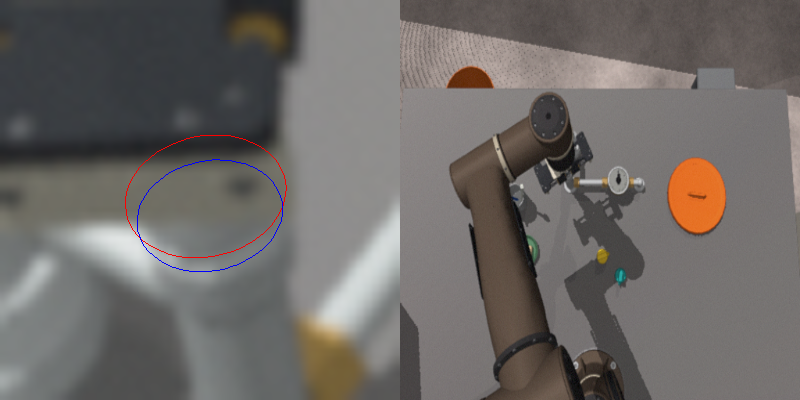

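The knob sits down by the tap head with no brass showing. The dial pointer is at zero, and the lid, cup and dish visible in the picture have not moved. I'll hand the job in.

```bash
python3 -c "
from h import *
st(); print(r.close_job())"
```

```text
t 17.9 tcp [0.6246 0.1039 0.1814] x [ 0.003  0.    -1.   ] jawyaw -59.9 q [ 27.1  18.3  -8.7   0.1 -62.8  93. ] F [-6.2  0.9 17.8] M [ 0.1   2.44 -0.03] w 0.0135
the job is handed in; nothing more can be done
None
```

The job is handed in at 17.9 s, with the tap knob fitted and held fully pressed. No check failed, but the flat-to-flat fit was not measured directly.

- **Litre dial:** I turned the reset knob counterclockwise until the moment rose to 0.32 N m at the stop. After letting go, the pointer stood at the zero mark in the picture.
- **Tap knob:** I squared the metal knob on the ledge and gripped it by its bar. It slid onto the spindle without resistance until first contact at the estimated shoulder height.
- **Press:** The spindle went down about 8.3 mm from first contact with the spring force rising, then stopped hard. It is held there with about 18 N and a 55 N grip.
- **Flat-to-flat:** The spindle's flat was too small in the pictures to see clearly. The evidence for the fit is a weak estimate of about 30°, the free slide to shoulder height, and no brass showing in the last picture. I did not do a separate twist test.
- **Other things:** I did not touch the lota, soap dish, brush cup or bucket lid. The last picture showed nothing out of place, though the arm hid much of that side, including the lota.

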